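# Gauge the tile joints

## Robot

A 6-joint arm with a two-finger parallel gripper is mounted at the origin on the work surface. World frame = base frame: x ahead of the robot, y to its left, z up, the work surface at z = 0. Lengths are in m, angles in rad, forces in N, time in s.
With the tool pointing down it reaches from about 0.3 to 0.875 m from the base axis. Payload 6.4 kg.
Tool frame: the origin (TCP) lies between the finger pads; the fingertips stand 25 mm ahead of it and the grasp point (between the pads) lies 6 mm ahead of it (ctrl.finger_overhang is the distance from the TCP to the fingertips, in m); x points along the fingers, z is the direction in which the jaws open and shut, and the axes are right-handed (so a half turn about x gives the same grasp; the last joint's range is limited). The gripper opens to 85 mm and grips with 20 to 120 N. Pads are 22 mm wide; open, the fingers measure 114 mm over their backs; the gripper's body (76 mm by 85 mm) begins 54 mm behind the grasp point. The pads swing forward as they close: fully open they stand 13 mm farther back than shut.
Start: joints at [1.122, 0.181, 1.607, -0, 1.354, -0.206], TCP at [0.138, 0.558, 0.256] pointing down, gripper open.
Joint ranges: [-2.99, 2.99], [-0.89, 2.07], [0.3, 2.58], [-1.14, 4.28], [0, 2.63], [-3.12, 3.12]. Speed limits (rad/s): [2.57, 2.57, 3.01, 3.14, 3.14, 3.14].

## Interface

Orientations are given as a unit quaternion [w, x, y, z].
In Python, from bench import ctrl gives the robot as it stands.
- The arm moves only by the tool jog_arm, never from a script. Its argument "commands" is one flat list of numbers, 7 for each row, row after row: the shift along the tool's x, y, z as a fraction of full scale, then the turn, a rotation vector about the tool's x, y, z as a fraction of full scale, then the gripper's target within -1 to 1 (fully open at 1, half-way at 0, shut at -1). A call has 1 to 10 rows; each row is the pose to reach, as a shift and turn from the pose commanded when the call began, along the tool's axes at that moment, turning the shorter way round; what a row does not reach only later rows make up. Full scale, the value 1, is 0.2 m for a shift and 2 pi rad for a turn. A row lasts 1/8 s, in which the tool goes at most 62.5 mm and 10.7 degrees, less where a joint would pass 70% of its speed; a pose out of reach is approached as far as the arm can. A call with a number of a shift or a turn outside -1 to 1 is refused whole. A call with a gripper value outside its range is refused whole. The fingers move at their own pace and stop on an object; the grip force is fixed at half the most. Time passes only in rows, so rows that repeat a pose let the fingers close. It gives the time, the measured TCP pose, the force and the opening at its end, in the units of the state.
- ctrl.get_obs(): the state, without advancing time (a new reading comes with each control period).
- ctrl.camera(name): name is "scene" or "top"; returns a dict with "frame" (480x640x3 uint8, red, green, blue), "K" (3x3 intrinsics, pixels), "rvec" (rotation vector, rad) and "tvec" (3), from world to camera coordinates, as OpenCV has them. Camera axes: x right, y down, z forward; pixel columns grow to the right and rows downward; lengths in m; the calibration is good to about 2 mm. A picture is of the moment at which its call begins. There is no depth.
- ctrl.hand_in(): hands the job in, once; it reports no verdict.
The state is a dict: "time_s": time; "q": joint angles; "dq": joint speeds; "joint_efforts": joint torques, N m; "eef_pos": TCP position; "eef_rot": TCP orientation; "wrist_force": force on the tool from outside, world axes, zero at the start; "torque": the same for the moment, N m; "opening": opening from 0.0 (shut) to 1.0 (fully open).
Only numpy, scipy, OpenCV 4.12 (cv2) and the standard library are available. Lean on these libraries where they do the work, as an engineer would, in place of code of your own. Each camera call takes 0.05 s, during which the arm holds its last target.

## Task

Check the two joints between the terracotta edging tiles with the bamboo-handled joint gauge from its wooden stand. First press its blade down on the narrow joint for a moment to see that it jams there, then slide it down into the wide joint until its collar rests on the tiles, and leave it standing there, let go. Leave the lidded glass canister where it is.

Things in the scene. Friction and masses are not known exactly. Their poses are not given: they have to be found in the camera images.
- gauge_grip (a point): Joint gauge, 100-170 g: bamboo handle 40 (x) x 24 (y, grip across it) x 60 mm tall; below it a steel collar 60 x 48 x 8 mm, below that a blade 40 mm wide (x), 8 thick (y), 45 long. Same either way round. Point: handle centre, 38 mm above collar underside, 83 above blade end; z up. Stands upright, collar on a fixed 55 mm tall wooden stand, blade in its 12 mm slot: lift over 50 mm to clear.
- narrow_joint_mouth (a point): Two fixed terracotta tiles, together 90 mm long (x), 94 mm across (y), 60 mm tall; between them a straight gap 4 mm wide, mouth bevelled 4 mm at 45 degrees to 12 mm. This is the narrow joint; the blade jams in the bevel 2 mm below the tile tops. Point: middle of the gap's mouth, level with the tile tops; x along the gap, y across it, z up.
- wide_joint_mouth (a point): Two fixed terracotta tiles, together 90 mm long (x), 106 mm across (y), 60 mm tall; between them a straight gap 16 mm wide, mouth bevelled 4 mm at 45 degrees to 24 mm. This is the wide joint; the blade goes in, 4 mm free each side, until the collar meets the tile tops. Point: middle of the gap's mouth, level with the tile tops; x along the gap, y across it, z up.
- canister_centre (a point): Lidded glass canister, 90 mm across, 138 mm tall with its wooden lid and knob, standing loose; this point is on its axis, 60 mm above the counter. A bystander.
Mind the look-alikes: they are no part of the job. What is shaped like the part that bears wide_joint_mouth but blue or green is not meant.

How it is judged:
By the outcome, as a careful person would: the job done as asked, in the order asked, and still so for the second after the job is handed in, with the robot touching nothing.
It also fails if it takes over 58 s, if anything falls off the work surface, if the arm or the gripper's body presses on something with over 40 N, if the wrist force passes 120 N, or if a joint passes its speed limit or range.

## Working session

There is one attempt and no reset: what is moved stays moved. The work goes in short steps, Python scripts to look and compute and a tool call to move; the robot and the scene stay as the last step left them, time stands still between calls to the robot, and variables do not carry over. Pictures are saved under pics/ and viewed, and the job is handed in when it is done.

Besides the shell and the picture viewer there is one more tool, called by a JSON object that holds its "api" and its "payload", one argument or row to a line. jog_arm: Moves the arm, as the interface text tells. Its arguments: {"type":"object","properties":{"commands":{"type":"array","items":{"type":"number"}}},"required":["commands"]}

```bash
ls; mkdir -p pics
python3 - <<'E'
from bench import ctrl
import cv2
for n in ("scene","top"):
    c=ctrl.camera(n); cv2.imwrite(f"pics/{n}0.png",c["frame"][:,:,::-1]); print(n,c["K"],c["rvec"],c["tvec"])
o=ctrl.get_obs(); print(o); print(ctrl.finger_overhang)
E
```

```text
pics
scene [[448.06533701   0.         319.36649892]
 [  0.         448.06533701 235.41105534]
 [  0.           0.           1.        ]] [ 2.41477396  0.66457726 -0.24899819] [-0.49121911 -0.07707914  1.10160558]
top [[537.79750306   0.         314.39343224]
 [  0.         537.79750306 226.81130024]
 [  0.           0.           1.        ]] [ 2.16035122 -2.15611748  0.11247334] [0.11371824 0.51184003 0.92104754]
{'time_s': 0.1, 'q': array([ 1.12172612e+00,  1.81488283e-01,  1.60787650e+00,  1.15362837e-05,
        1.35377685e+00, -2.06288851e-01]), 'dq': array([-0.00139502, -0.00169453, -0.00106957, -0.00076681,  0.00049654,
       -0.002399  ]), 'joint_efforts': array([ 9.79544675e-04, -4.45878625e+01, -3.52235842e+01, -2.84912867e-04,
        4.14529597e-03,  3.02471256e-05]), 'eef_pos': array([0.13801189, 0.55774199, 0.25547732]), 'eef_rot': array([ 0.55637432, -0.43601182,  0.55736039,  0.43553496]), 'wrist_force': array([ 0.77508138,  0.21626572, -0.31962967]), 'torque': array([-0.02264707,  0.01598367,  0.05681143]), 'opening': 0.998195650307225}
0.025
```

View pics/scene0.png

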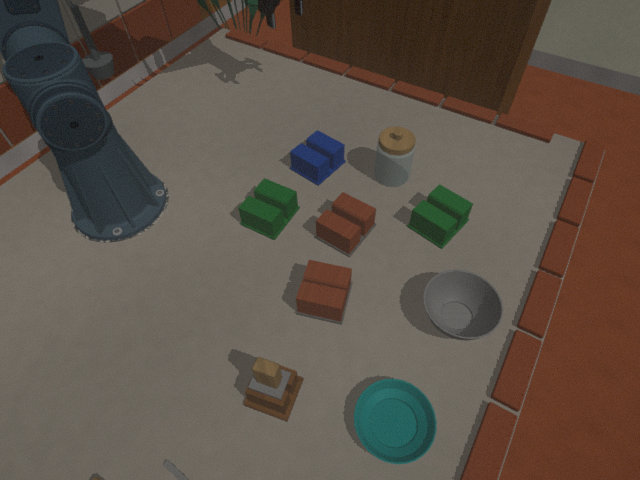

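View pics/top0.png

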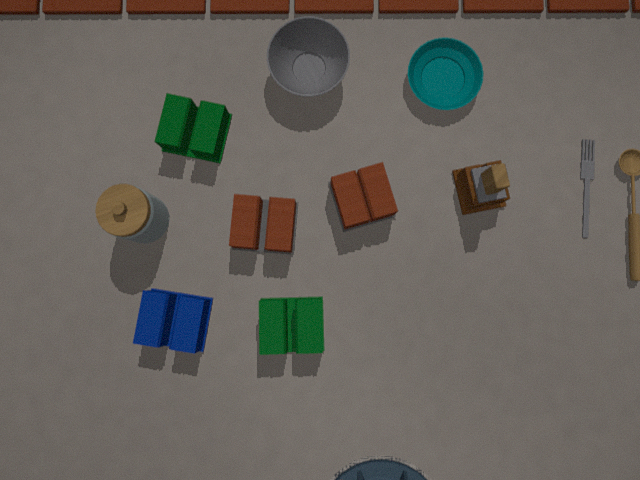

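The top view shows the terracotta pairs: wide joint at about (262,222), narrow at (363,195). The gauge in its stand is at (485,185) and the canister at (130,210). In the scene view the terracotta blocks are at (346,222) and (324,290), and the gauge at (268,380).

```bash
cat > h.py <<'E'
import numpy as np, cv2
from bench import ctrl
def ray(c,uv,z):
    R,_=cv2.Rodrigues(c["rvec"]); C=-R.T@c["tvec"]
    p=cv2.undistortPoints(np.array(uv,float).reshape(-1,1,2),c["K"],None).reshape(-1,2)
    d=np.c_[p,np.ones(len(p))]@R
    return C+d*((z-C[2])/d[:,2])[:,None]
def proj(c,P): return cv2.projectPoints(np.array(P,float).reshape(-1,3),c["rvec"],c["tvec"],c["K"],None)[0].reshape(-1,2)
def cam(n):
    c=ctrl.camera(n); c["tvec"]=np.ravel(c["tvec"]);c["rvec"]=np.ravel(c["rvec"]); return c
E
python3 - <<'E'
from h import *
for n in("top","scene"):
    c=cam(n); f=c["frame"]; bgr=f[:,:,::-1].copy(); hsv=cv2.cvtColor(bgr,cv2.COLOR_BGR2HSV)
    boxes=[(225,150,405,265),(445,140,525,225)] if n=="top" else [(285,180,390,330),(230,340,315,430)]
    for i,(a,b,d,e) in enumerate(boxes):
        k=800//max(d-a,(e-b)*4//3); cv2.imwrite(f"pics/{n}_c{i}.png",cv2.resize(bgr[b:e,a:d],None,fx=k,fy=k,interpolation=cv2.INTER_CUBIC)); print(n,i,k)
    if n=="top":
        for v in range(175,205,8): print(hsv[v,335:395:4].tolist())
        print(hsv[222,225:300:4].tolist())
E
```

```text
top 0 4
top 1 7
[[7, 51, 116], [8, 178, 109], [9, 172, 108], [9, 175, 108], [9, 154, 109], [7, 167, 101], [7, 193, 66], [9, 178, 110], [6, 153, 117], [9, 168, 117], [8, 164, 112], [8, 170, 111], [9, 183, 110], [10, 54, 118], [17, 34, 121]]
[[8, 181, 110], [9, 181, 111], [8, 176, 110], [8, 177, 111], [10, 185, 106], [9, 183, 107], [6, 149, 87], [10, 198, 85], [7, 163, 102], [10, 175, 111], [8, 174, 107], [8, 169, 110], [8, 167, 107], [9, 156, 113], [17, 15, 118]]
[[7, 165, 94], [9, 178, 106], [10, 189, 105], [8, 162, 110], [10, 175, 105], [7, 162, 112], [8, 160, 107], [4, 141, 67], [8, 180, 106], [9, 164, 107], [10, 176, 107], [8, 171, 109], [8, 174, 110], [9, 180, 109], [8, 144, 110]]
[[0, 107, 55], [7, 162, 112], [8, 180, 105], [11, 196, 104], [9, 169, 107], [8, 157, 112], [7, 163, 111], [8, 167, 98], [9, 179, 87], [7, 168, 111], [8, 163, 108], [9, 178, 109], [11, 177, 108], [9, 181, 110], [9, 179, 111]]
[[15, 18, 112], [25, 23, 121], [9, 174, 110], [8, 162, 113], [9, 172, 111], [8, 193, 107], [7, 176, 106], [9, 169, 110], [12, 235, 75], [30, 10, 73], [48, 15, 85], [10, 175, 108], [7, 163, 111], [9, 183, 110], [9, 176, 107], [8, 188, 106], [7, 176, 110], [11, 173, 59], [23, 18, 114]]
scene 0 4
scene 1 6
```

View pics/top_c0.png

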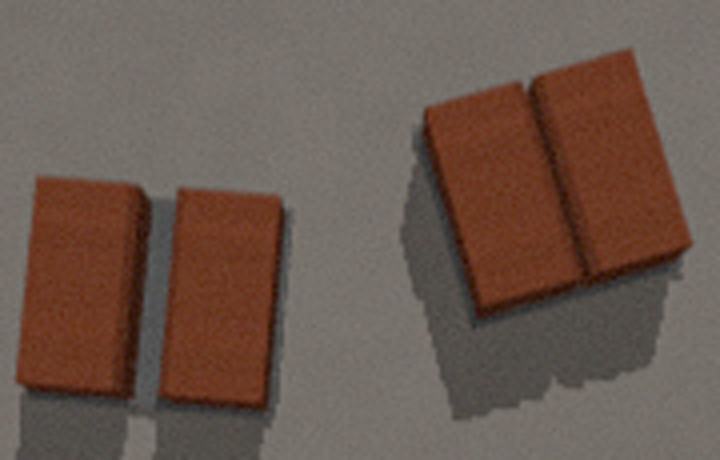

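View pics/top_c1.png

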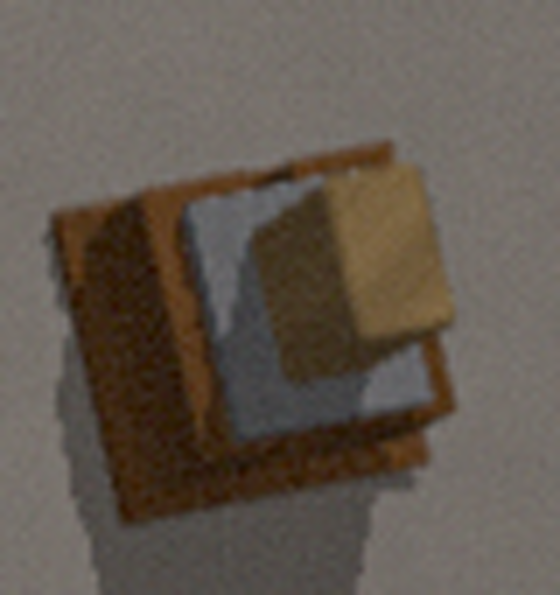

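View pics/scene_c0.png

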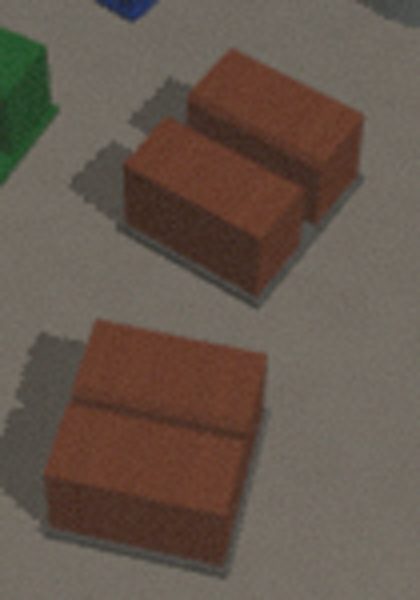

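View pics/scene_c1.png

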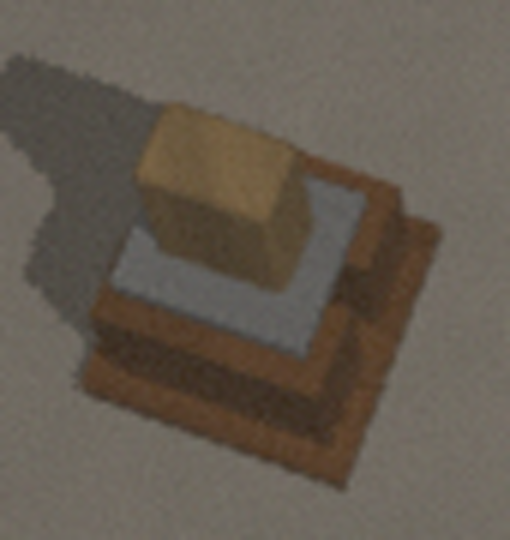

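Run:
```python
from h import *
T=cam("top");S=cam("scene")
def go(c,name,pts,off,k,z):
    p=(np.array(pts,float)+.5)/k-.5+np.array(off)
    P=ray(c,p,z)[:,:2]; e=np.linalg.norm(np.roll(P,-1,0)-P,axis=1)*1e3
    a=P[2]-P[1]+P[3]-P[0]; b=P[1]-P[0]+P[2]-P[3]
    print(name,"c",P.mean(0).round(4),"edges",e.round(0),"dir12/03",np.degrees(np.arctan2(a[1],a[0])).round(1),"dir01",np.degrees(np.arctan2(b[1],b[0])).round(1))
go(T,"wideT",[(37,178),(281,195),(266,405),(17,385)],(225,150),4,.06)
go(T,"narT",[(425,108),(632,50),(691,245),(480,311)],(225,150),4,.06)
go(S,"wideS",[(235,49),(363,116),(258,238),(125,168)],(285,180),4,.06)
go(S,"narS",[(97,320),(266,353),(230,515),(46,478)],(285,180),4,.06)
go(T,"handT",[(329,180),(417,165),(453,322),(360,340)],(445,140),7,.123)
go(T,"collT",[(185,205),(395,160),(435,400),(237,440)],(445,140),7,.063)
go(S,"handS",[(172,104),(300,150),(268,221),(138,178)],(230,340),6,.123)
go(S,"collS",[(170,185),(368,195),(306,357),(110,282)],(230,340),6,.063)
# automatic: bright-terracotta mask in top view
hsv=cv2.cvtColor(cv2.GaussianBlur(T["frame"],(3,3),0),cv2.COLOR_RGB2HSV)
m=cv2.inRange(hsv,(3,120,95),(14,255,140)); m[:150]=0;m[270:]=0;m[:,:225]=0;m[:,410:]=0
cs,_=cv2.findContours(m,cv2.RETR_EXTERNAL,cv2.CHAIN_APPROX_NONE)
for g in cs:
    if cv2.contourArea(g)<300: continue
    P=ray(T,g.reshape(-1,2),.06)[:,:2]; r=cv2.minAreaRect((P*1000).astype(np.float32)); print(cv2.contourArea(g),r)
# canister
import math
```

```text
wideT c [0.516 0.204] edges [106.  91. 107.  90.] dir12/03 176.0 dir01 -94.2
narT c [0.5649 0.0294] edges [93. 89. 95. 91.] dir12/03 -164.6 dir01 -73.3
wideS c [0.52   0.2051] edges [ 87. 105.  86. 108.] dir12/03 -94.9 dir01 -4.6
narS c [0.569 0.03 ] edges [88. 94. 90. 95.] dir12/03 -72.5 dir01 17.5
handT c [ 0.5843 -0.1844] edges [21. 37. 22. 38.] dir12/03 -170.3 dir01 -79.5
collT c [ 0.5847 -0.1856] edges [53. 60. 50. 59.] dir12/03 -171.2 dir01 -78.1
handS c [ 0.5881 -0.1844] edges [38. 21. 37. 22.] dir12/03 -79.3 dir01 11.7
collS c [ 0.5889 -0.1878] edges [57. 48. 60. 32.] dir12/03 -81.1 dir01 19.0
1185.0 ((514.3145751953125, 174.4522247314453), (43.0823974609375, 88.11454010009766), 85.2530288696289)
1138.5 ((519.2041625976562, 236.57284545898438), (41.231842041015625, 88.39139556884766), 85.17108154296875)
1159.5 ((558.97119140625, 53.36109924316406), (88.0822982788086, 42.811500549316406), 16.6677303314209)
1123.5 ((573.432373046875, 4.739490509033203), (88.0510482788086, 40.8731689453125), 16.421480178833008)
```

```bash
cat >> h.py <<'E'
from scipy.spatial.transform import Rotation as Ro
def pose():
    o=ctrl.get_obs(); q=o["eef_rot"]; return o,o["eef_pos"],Ro.from_quat(np.r_[q[1:],q[0]])
def target(zyaw):
    x=np.array([0,0,-1.]); z=np.array([np.cos(np.radians(zyaw)),np.sin(np.radians(zyaw)),0]); return Ro.from_matrix(np.c_[x,np.cross(z,x),z])
def plan(p,yaw):   # yaw of gauge long axis; jaws across
    o,e,R=pose(); c=[]
    for s in(90,-90):
        rv=(R.inv()*target(yaw+s)).as_rotvec(); c.append(rv)
    rv=min(c,key=np.linalg.norm)
    print("t",o["time_s"],"pos",e.round(4),"q",o["q"].round(2),"F",o["wrist_force"].round(1),"open",round(o["opening"],3))
    print(" zyaw now",np.degrees(np.arctan2(*R.as_matrix()[[1,0],2])).round(2),"tilt x",R.as_matrix()[:,0].round(4),"d",(np.array(p)-e).round(4))
    print(" shift",(R.inv().apply(np.array(p)-e)/.2).round(3),"turn",(rv/2/np.pi).round(4),"alt",[(v/2/np.pi).round(3) for v in c])
E
python3 -c "
from h import *
plan([.5865,-.1846,.255],10.5)
print(Ro.from_quat([0,0,0,1]) and pose()[2].as_matrix().round(3))"
```

```text
t 0.3 pos [0.1382 0.558  0.256 ] q [ 1.12  0.18  1.61 -0.    1.35 -0.21] F [ 0.7 -0.4  0.2] open 1.006
 zyaw now 76.09 tilt x [-2.e-04 -5.e-04 -1.e+00] d [ 0.4483 -0.7426 -0.001 ]
 shift [ 0.006 -3.068 -3.065] turn [-0.0678 -0.0001 -0.    ] alt [array([-0.068, -0.   , -0.   ]), array([ 0.432, -0.   ,  0.   ])]
[[-0.    -0.971  0.24 ]
 [-0.001  0.24   0.971]
 [-1.     0.    -0.001]]
```

{"api": "jog_arm", "payload": {
  "commands": [0,-0.2,-0.2,-0.02,0,0,1,0,-0.4,-0.4,-0.04,0,0,1,0,-0.6,-0.6,-0.068,0,0,1,0,-0.8,-0.8,-0.068,0,0,1,0,-1,-1,-0.068,0,0,1,0,-1,-1,-0.068,0,0,1]
}}

```text
time_s: 1.05
eef_pos: [0.2862, 0.3133, 0.2565]
eef_rot: [-0.454, 0.543, -0.453, -0.542]
wrist_force: [-0.3, -0.2, -0.0]
opening: 0.998
```

```bash
python3 -c "
from h import *
plan([.5865,-.1846,.255],10.5)"
```

```text
t 1.05 pos [0.2862 0.3133 0.2565] q [ 0.55 -0.18  1.96 -0.    1.35 -1.2 ] F [-0.3 -0.2 -0. ] open 0.998
 zyaw now 100.22 tilt x [ 1.e-03 -3.e-04 -1.e+00] d [ 0.3003 -0.4979 -0.0015]
 shift [ 0.01  -1.036 -2.716] turn [-0.0008 -0.0001  0.0002] alt [array([-0.001, -0.   ,  0.   ]), array([0.499, 0.   , 0.   ])]
```

{"api": "jog_arm", "payload": {
  "commands": [0,-0.11,-0.29,0,0,0,1,0,-0.22,-0.58,0,0,0,1,0,-0.33,-0.87,0,0,0,1,0,-0.38,-1,0,0,0,1]
}}

```text
time_s: 1.55
eef_pos: [0.3969, 0.1317, 0.2566]
eef_rot: [-0.453, 0.544, -0.452, -0.543]
wrist_force: [-0.1, 0.9, -0.7]
opening: 1.001
```

{"api": "jog_arm", "payload": {
  "commands": [0,-0.11,-0.29,0,0,0,1,0,-0.22,-0.58,0,0,0,1,0,-0.33,-0.87,0,0,0,1,0,-0.38,-1,0,0,0,1]
}}

```text
time_s: 2.05
eef_pos: [0.5086, -0.0514, 0.2562]
eef_rot: [-0.452, 0.544, -0.452, -0.543]
wrist_force: [-0.4, 0.3, 0.3]
opening: 1.001
```

{"api": "jog_arm", "payload": {
  "commands": [0,-0.11,-0.29,0,0,0,1,0,-0.22,-0.58,0,0,0,1,0,-0.26,-0.68,0,0,0,1,0,-0.26,-0.68,0,0,0,1,0,-0.26,-0.68,0,0,0,1]
}}

```text
time_s: 2.68
eef_pos: [0.5829, -0.172, 0.2559]
eef_rot: [0.452, -0.544, 0.451, 0.545]
wrist_force: [-0.2, 0.9, -1.3]
opening: 1.001
```

```bash
python3 -c "
from h import *
plan([.5865,-.1846,.15],10.5)
for n in('scene','top'):
  c=cam(n); cv2.imwrite(f'pics/{n}1.png',c['frame'][:,:,::-1])"
```

```text
t 2.675 pos [ 0.5829 -0.172   0.2559] q [-0.48  0.25  1.52  0.    1.37 -2.24] F [-0.2  0.9 -1.3] open 1.001
 zyaw now 100.63 tilt x [-9.e-04  9.e-04 -1.e+00] d [ 0.0036 -0.0126 -0.1059]
 shift [ 0.529 -0.006 -0.066] turn [ 0.0004  0.0002 -0.0001] alt [array([ 0.,  0., -0.]), array([-0.5,  0. ,  0. ])]
```

View images.

View pics/scene1.png

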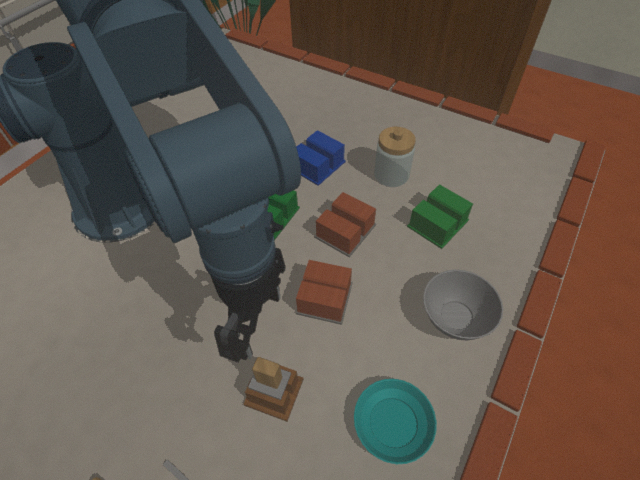

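The gripper hangs above and just short of the gauge (fingers at (240,340), handle at (268,370)). Next I shift to line up and go down.

{"api": "jog_arm", "payload": {
  "commands": [0.2,-0.006,-0.066,0,0,0,1,0.4,-0.006,-0.066,0,0,0,1,0.5,-0.006,-0.066,0,0,0,1,0.5,-0.006,-0.066,0,0,0,1]
}}

```text
time_s: 3.28
eef_pos: [0.5859, -0.1852, 0.1552]
eef_rot: [0.451, -0.543, 0.452, 0.545]
wrist_force: [0.3, -0.2, 0.3]
opening: 0.999
```

```bash
python3 -c "
from h import *
plan([.5865,-.1846,.099],10.5)
for n in('scene','top'):
  c=cam(n); print(proj(c,[[.5865,-.1846,.15-.025],[.5865,-.1846,.123]]).round(0).tolist())
  b=c['frame'][:,:,::-1]; b=b[280:430,180:330] if n=='scene' else b[120:250,410:550]
  cv2.imwrite(f'pics/{n}2.png',cv2.resize(b,None,fx=4,fy=4,interpolation=cv2.INTER_CUBIC))"
```

```text
t 3.275 pos [ 0.5859 -0.1852  0.1552] q [-0.5   0.37  1.58  0.    1.19 -2.26] F [ 0.3 -0.2  0.3] open 0.999
 zyaw now 100.61 tilt x [-0.0026  0.0015 -1.    ] d [ 0.0006  0.0006 -0.0562]
 shift [ 0.281 -0.004  0.002] turn [ 0.0003  0.0003 -0.0004] alt [array([ 0.,  0., -0.]), array([-0.5  ,  0.001,  0.   ])]
[[265.0, 366.0], [265.0, 366.0]]
[[501.0, 174.0], [500.0, 174.0]]
```

View pics/scene2.png

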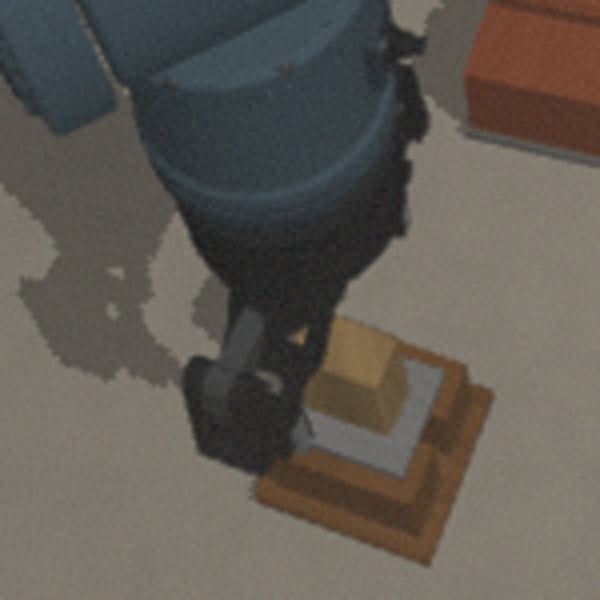

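View pics/top2.png

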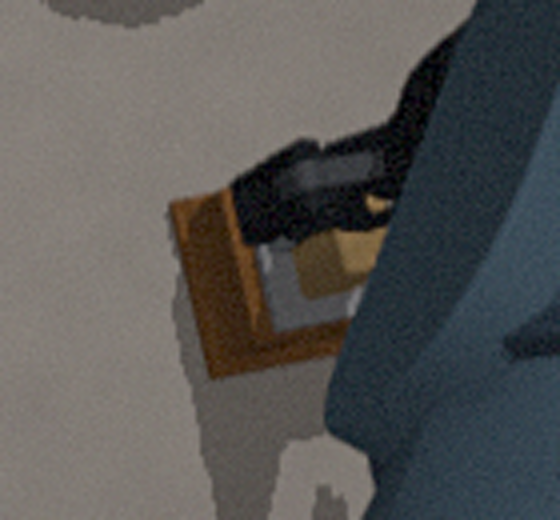

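```bash
python3 -c "
from h import *
o,e,R=pose()
for n,off in(('scene',(180,280)),('top',(410,120))):
  c=cam(n); b=cv2.imread(f'pics/{n}2.png')
  for s in(-1,1):
    for w in (-.011,.011):
      for d in(.0425,.057):
        P=e+R.apply([.012,w,s*d]); q=(proj(c,P)[0]-off+.5)*4; cv2.circle(b,tuple(int(v) for v in q),4,(0,0,255) if s<0 else (0,255,0),-1)
  cv2.imwrite(f'pics/{n}3.png',b)"
```

```text
(no output)
```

View pics/scene3.png

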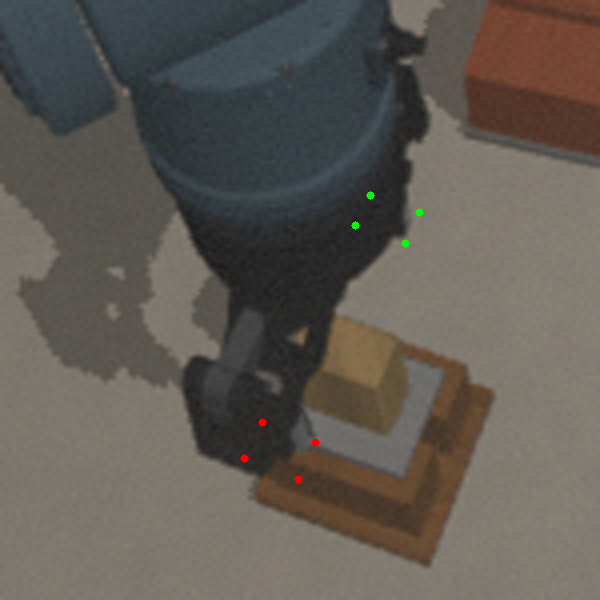

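View pics/top3.png

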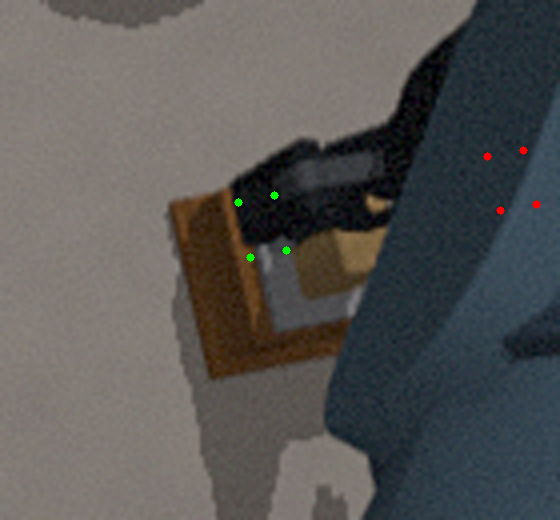

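```bash
python3 -c "
from h import *
o,e,R=pose()
for n,(a,b,d,f) in(('scene',(210,320,300,410)),('top',(450,130,530,200))):
  c=cam(n); im=c['frame'][b:f,a:d,::-1].astype(float)
  im=(255*np.clip(im/150,0,1)**.45).astype(np.uint8); im=cv2.resize(im,None,fx=7,fy=7,interpolation=cv2.INTER_CUBIC)
  for s in(-1,1):
    for w in (-.011,.011):
      for d2 in(.0425,.057):
        for x,col in ((.012,(0,0,255)),(-.03,(255,0,0))):
          q=(proj(c,e+R.apply([x,w,s*d2]))[0]-(a,b)+.5)*7; cv2.circle(im,tuple(int(v) for v in q),4,col,-1)
  cv2.imwrite(f'pics/{n}4.png',im)"
```

```text
(no output)
```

View pics/scene4.png

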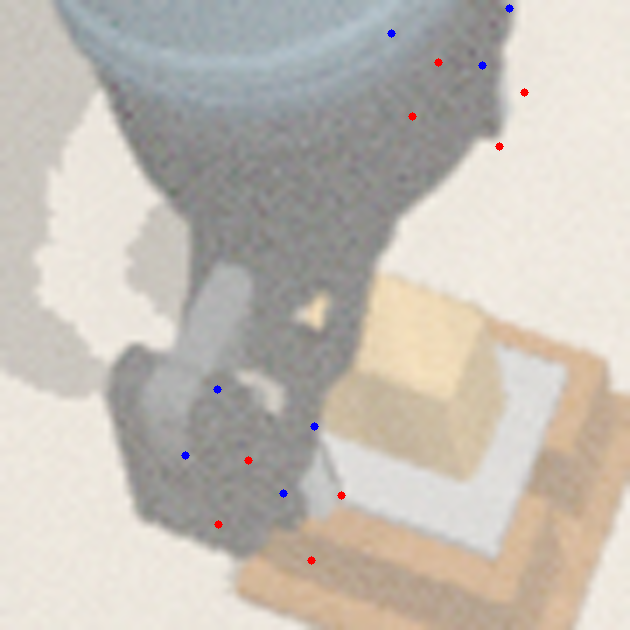

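View pics/top4.png

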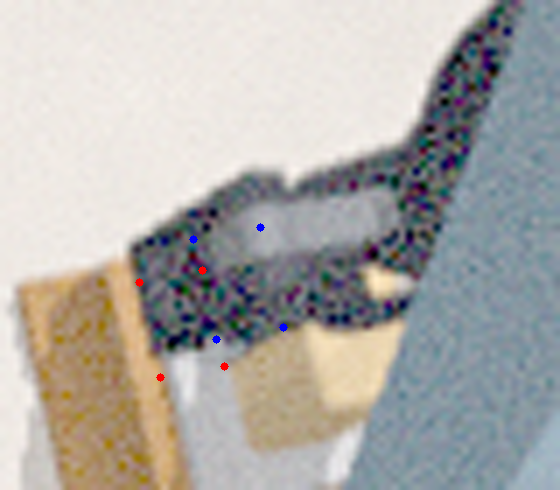

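{"api": "jog_arm", "payload": {
  "commands": [-0.2,0,0,0,0,0,1,-0.25,0,0,0,0,0,-1,-0.25,0,0,0,0,0,-1,-0.25,0,0,0,0,0,-1,-0.25,0,0,0,0,0,-1,-0.25,0,0,0,0,0,-1]
}}

```text
time_s: 4.32
eef_pos: [0.5864, -0.1862, 0.2054]
eef_rot: [0.452, -0.543, 0.452, 0.544]
wrist_force: [0.1, -0.8, -0.0]
opening: 0.002
```

```bash
python3 -c "
from h import *
plan([.5865,-.1846,.15],10.5)
o,e,R=pose()
for n,(a,b,d,f) in(('scene',(190,280,300,390)),('top',(450,110,550,200))):
  c=cam(n); im=c['frame'][b:f,a:d,::-1].astype(float)
  R2,_=cv2.Rodrigues(c['rvec']);print(n,(-R2.T@c['tvec']).round(3))
  im=(255*np.clip(im/150,0,1)**.45).astype(np.uint8); im=cv2.resize(im,None,fx=6,fy=6,interpolation=cv2.INTER_CUBIC)
  for w in (-.011,.011):
        for x,col in ((.025,(0,0,255)),(0,(0,255,0)),(-.03,(255,0,0))):
          q=(proj(c,e+R.apply([x,w,0]))[0]-(a,b)+.5)*6; cv2.circle(im,tuple(int(v) for v in q),4,col,-1)
  cv2.imwrite(f'pics/{n}5.png',im)"
```

```text
t 4.325 pos [ 0.5864 -0.1862  0.2054] q [-0.5   0.32  1.55 -0.    1.28 -2.26] F [ 0.1 -0.8 -0. ] open 0.002
 zyaw now 100.56 tilt x [-1.3e-03  7.0e-04 -1.0e+00] d [ 0.0001  0.0016 -0.0554]
 shift [ 0.277 -0.002  0.007] turn [ 0.0002  0.0001 -0.0002] alt [array([ 0.,  0., -0.]), array([-0.5,  0. ,  0. ])]
scene [ 0.811 -0.365  0.819]
top [0.404 0.105 0.974]
```

View pics/scene5.png

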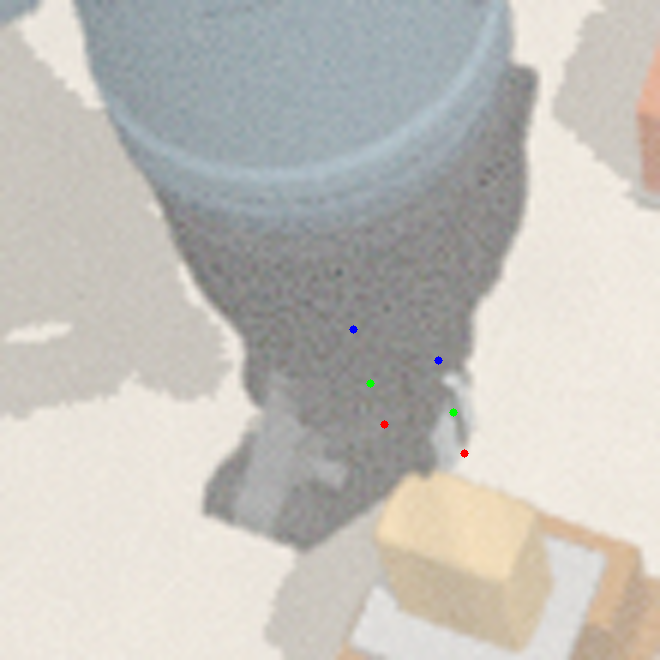

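View pics/top5.png

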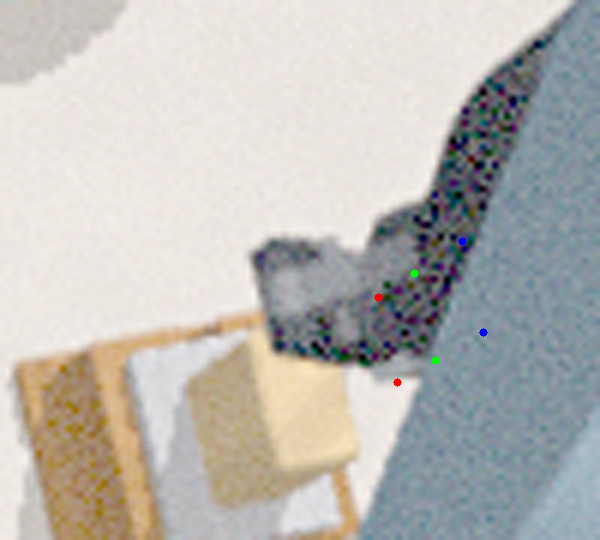

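The black shells hid the pads. The grey pad tips sit where the TCP predicts (scene crop (455,440), top crop (395,378)), so the calibration holds. I'll open, go down and grip.

{"api": "jog_arm", "payload": {
  "commands": [0,0,0.008,0,0,0,1,0,0,0.008,0,0,0,1,0,0,0.008,0,0,0,1,0,0,0.008,0,0,0,1,0.15,0,0.008,0,0,0,1,0.3,0,0.008,0,0,0,1,0.42,0,0.008,0,0,0,1,0.53,0,0.008,0,0,0,1,0.53,0,0.008,0,0,0,1]
}}

```text
time_s: 5.55
eef_pos: [0.5851, -0.1841, 0.0983]
eef_rot: [0.452, -0.542, 0.452, 0.545]
wrist_force: [-0.2, 0.8, -0.1]
opening: 1.003
```

```bash
python3 -c "
from h import *
plan([.5865,-.1846,.099],10.5)
c=cam('scene');im=c['frame'][320:420,210:310,::-1].astype(float)
im=(255*np.clip(im/150,0,1)**.45).astype(np.uint8); im=cv2.resize(im,None,fx=6,fy=6,interpolation=cv2.INTER_CUBIC)
cv2.imwrite('pics/s6.png',im)"
```

```text
t 5.55 pos [ 0.5851 -0.1841  0.0983] q [-0.5   0.45  1.61 -0.    1.09 -2.25] F [-0.2  0.8 -0.1] open 1.003
 zyaw now 100.56 tilt x [-0.0037  0.002  -1.    ] d [ 0.0014 -0.0005  0.0007]
 shift [-0.003 -0.007 -0.004] turn [ 0.0002  0.0004 -0.0005] alt [array([ 0.   ,  0.   , -0.001]), array([-0.5  ,  0.001,  0.001])]
```

View pics/s6.png

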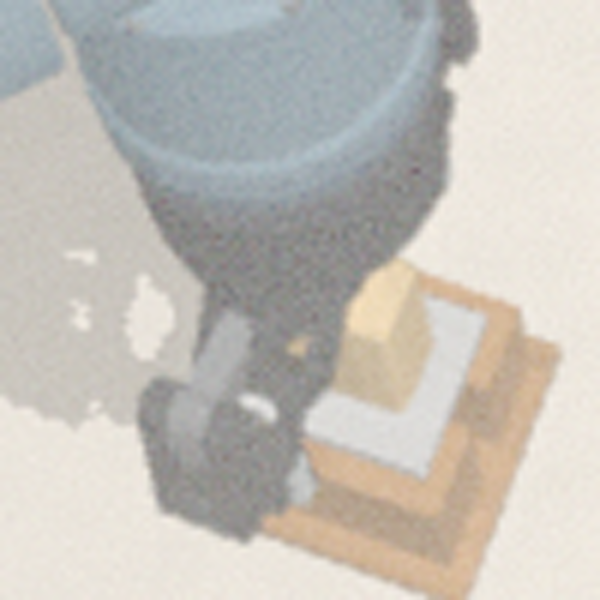

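The handle lies between the open fingers, with the pad at (300,480) in the crop. I'll close now.

{"api": "jog_arm", "payload": {
  "commands": [0,-0.007,-0.004,0,0,0,-1,0,-0.007,-0.004,0,0,0,-1,0,-0.007,-0.004,0,0,0,-1,0,-0.007,-0.004,0,0,0,-1,0,-0.007,-0.004,0,0,0,-1,0,-0.007,-0.004,0,0,0,-1]
}}

```text
time_s: 6.35
eef_pos: [0.5884, -0.1855, 0.101]
eef_rot: [-0.452, 0.544, -0.452, -0.543]
wrist_force: [0.5, 0.0, 4.9]
opening: 0.276
```

```bash
python3 -c "
from h import *
plan([.5865,-.1846,.099],10.5)"
```

```text
t 6.35 pos [ 0.5884 -0.1855  0.101 ] q [-0.5   0.45  1.61  0.    1.09 -2.25] F [0.5 0.  4.9] open 0.276
 zyaw now 100.57 tilt x [ 1.1e-03 -5.0e-04 -1.0e+00] d [-0.0019  0.0009 -0.002 ]
 shift [0.01  0.009 0.006] turn [ 0.0002 -0.0001  0.0002] alt [array([ 0., -0.,  0.]), array([-0.5, -0. , -0. ])]
```

{"api": "jog_arm", "payload": {
  "commands": [-0.1,0,0,0,0,0,-1,-0.25,0,0,0,0,0,-1,-0.4,0,0,0,0,0,-1,-0.45,0,0,0,0,0,-1,-0.45,0,0,0,0,0,-1]
}}

```text
time_s: 6.98
eef_pos: [0.5881, -0.1854, 0.1909]
eef_rot: [-0.452, 0.544, -0.452, -0.544]
wrist_force: [-0.2, -0.2, -1.3]
opening: 0.273
```

```bash
python3 -c "
from h import *
plan([.5675,.0293,.19],16.5)
for n in('scene','top'):
  c=cam(n); cv2.imwrite(f'pics/{n}7.png',c['frame'][:,:,::-1])"
```

```text
t 6.975 pos [ 0.5881 -0.1854  0.1909] q [-0.5   0.33  1.56  0.    1.25 -2.25] F [-0.2 -0.2 -1.3] open 0.273
 zyaw now 100.57 tilt x [ 1.e-03 -5.e-04 -1.e+00] d [-0.0206  0.2147 -0.0009]
 shift [ 0.004 -0.096  1.074] turn [-0.0165 -0.0001  0.0001] alt [array([-0.016, -0.   ,  0.   ]), array([0.484, 0.   , 0.   ])]
```

View pics/scene7.png

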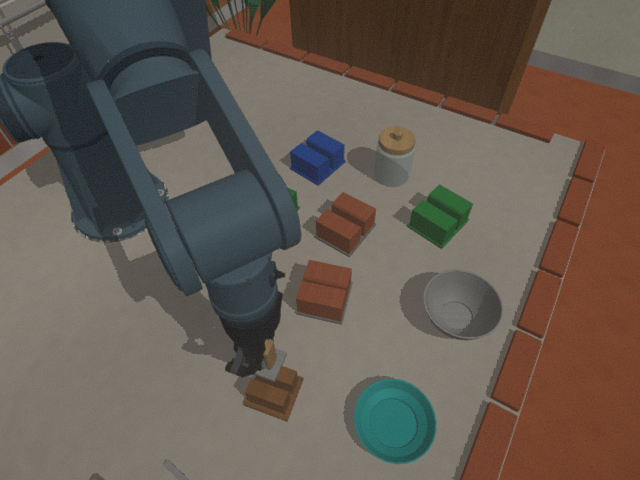

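The gauge is lifted clear of the stand (blade at (272,372)), and the wrist force shows its weight. I'll carry it to the narrow joint.

{"api": "jog_arm", "payload": {
  "commands": [0,-0.02,0.15,-0.004,0,0,-1,0,-0.04,0.4,-0.008,0,0,-1,0,-0.06,0.65,-0.012,0,0,-1,0,-0.08,0.85,-0.0165,0,0,-1,0,-0.095,0.97,-0.0165,0,0,-1,0,-0.096,1,-0.0165,0,0,-1,0,-0.096,1,-0.0165,0,0,-1]
}}

```text
time_s: 7.95
eef_pos: [0.5698, 0.0146, 0.1894]
eef_rot: [0.423, -0.566, 0.423, 0.567]
wrist_force: [0.9, -1.5, -1.6]
opening: 0.275
```

```bash
python3 -c "
from h import *
plan([.5675,.0293,.17],16.5)"
```

```text
t 7.95 pos [0.5698 0.0146 0.1894] q [-0.18  0.24  1.68 -0.    1.22 -2.04] F [ 0.9 -1.5 -1.6] open 0.275
 zyaw now 106.53 tilt x [-1.5e-03 -1.0e-04 -1.0e+00] d [-0.0023  0.0147 -0.0194]
 shift [ 0.097 -0.01   0.073] turn [ 0.0001  0.0001 -0.0002] alt [array([ 0.,  0., -0.]), array([-0.5,  0. ,  0. ])]
```

{"api": "jog_arm", "payload": {
  "commands": [0.03,-0.01,0.04,0,0,0,-1,0.1,-0.01,0.073,0,0,0,-1,0.1,-0.01,0.073,0,0,0,-1,0.1,-0.01,0.073,0,0,0,-1]
}}

```text
time_s: 8.45
eef_pos: [0.5678, 0.0293, 0.17]
eef_rot: [0.423, -0.566, 0.423, 0.567]
wrist_force: [-0.4, 0.1, -1.2]
opening: 0.275
```

```bash
cat >> h.py <<'E'
def look(tag,sc,tp,k=5):
    for n,(a,b,d,f) in(('scene',sc),('top',tp)):
        c=cam(n); im=c['frame'][b:f,a:d,::-1].astype(float)
        im=(255*np.clip(im/150,0,1)**.6).astype(np.uint8); cv2.imwrite(f'pics/{n}_{tag}.png',cv2.resize(im,None,fx=k,fy=k,interpolation=cv2.INTER_CUBIC))
E
python3 -c "
from h import *
plan([.5675,.0293,.17],16.5)
look('n1',(250,230,370,340),(310,140,430,240))"
```

```text
t 8.45 pos [0.5678 0.0293 0.17  ] q [-0.16  0.26  1.7  -0.    1.18 -2.02] F [-0.4  0.1 -1.2] open 0.275
 zyaw now 106.5 tilt x [-6.e-04 -0.e+00 -1.e+00] d [-0.0003  0.      0.    ]
 shift [-0.     0.001  0.001] turn [ 0.      0.     -0.0001] alt [array([ 0.,  0., -0.]), array([-0.5,  0. ,  0. ])]
```

View pics/scene_n1.png

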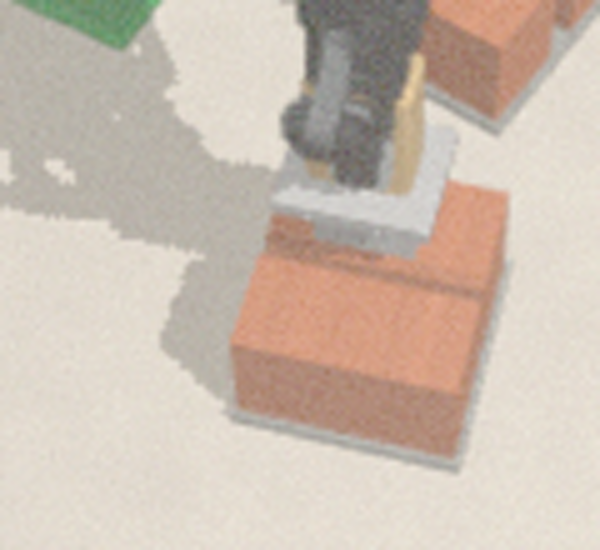

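View pics/top_n1.png

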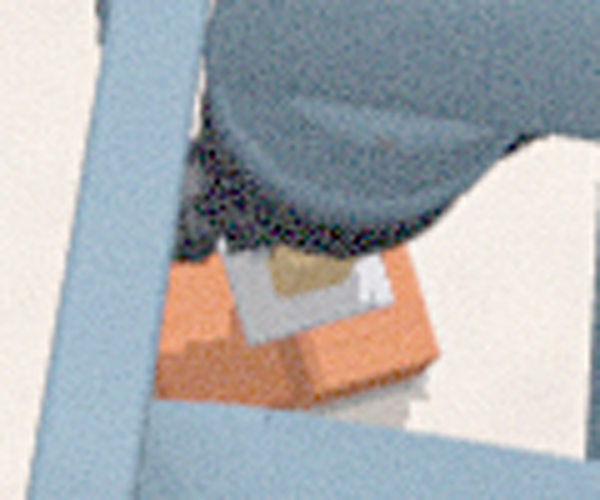

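```bash
python3 -c "
from h import *
o,e,R=pose(); S=cam('scene');T=cam('top')
y=np.radians(16.5);ax=np.array([np.cos(y),np.sin(y)]);ay=np.array([-ax[1],ax[0]])
def f(c,pts,off,z,cen):
  P=ray(c,(np.array(pts,float)+.5)/5-.5+np.array(off),z)[:,:2]-cen
  print((P@np.c_[ax,ay]*1e3).round(1).tolist())
print('rel to tile centre seen by scene (.569,.030)')
f(S,[(315,240),(417,257)],(250,230),.079,[.569,.030])
f(S,[(272,207),(432,238)],(250,230),.124,[.569,.030])
f(S,[(460,132),(440,215)],(250,230),.132,[.569,.030])
print('top'); f(T,[(248,345),(395,300)],(310,140),.132,[.5649,.0294]); f(T,[(300,370),(438,352)],(310,140),.06,[.5649,.0294])
"
```

```text
rel to tile centre seen by scene (.569,.030)
[[-22.6, -4.8], [17.6, -2.8]]
[[-33.1, -21.8], [27.2, -20.6]]
[[27.7, 22.2], [28.8, -15.3]]
top
[[-30.6, 23.2], [-30.0, -25.6]]
[[-35.1, 0.4], [-42.6, -46.7]]
```

The blade edge is within about 1 mm of the gap centre line, and the yaw agrees. I'll go down in small steps.

{"api": "jog_arm", "payload": {
  "commands": [0.04,0,0,0,0,0,-1,0.08,0,0,0,0,0,-1,0.085,0,0,0,0,0,-1,0.09,0,0,0,0,0,-1,0.095,0,0,0,0,0,-1,0.1,0,0,0,0,0,-1]
}}

```text
time_s: 9.4
eef_pos: [0.5681, 0.0294, 0.1505]
eef_rot: [-0.423, 0.567, -0.423, -0.566]
wrist_force: [0.4, 0.8, -0.3]
opening: 0.274
```

```bash
python3 -c "
from h import *
plan([.5675,.0293,.149],16.5)"
```

```text
t 9.4 pos [0.5681 0.0294 0.1505] q [-0.16  0.28  1.71  0.    1.15 -2.02] F [ 0.4  0.8 -0.3] open 0.274
 zyaw now 106.51 tilt x [ 4.e-04 -1.e-04 -1.e+00] d [-0.0006 -0.0001 -0.0015]
 shift [0.007 0.003 0.   ] turn [ 0.     -0.      0.0001] alt [array([ 0., -0.,  0.]), array([-0.5, -0. , -0. ])]
```

{"api": "jog_arm", "payload": {
  "commands": [0.005,0,0,0,0,0,-1,0.01,0,0,0,0,0,-1,0.015,0,0,0,0,0,-1,0.015,0,0,0,0,0,-1]
}}

```text
time_s: 9.9
eef_pos: [0.5683, 0.0297, 0.1487]
eef_rot: [-0.423, 0.567, -0.423, -0.566]
wrist_force: [-3.0, 2.1, 7.7]
opening: 0.272
```

{"api": "jog_arm", "payload": {
  "commands": [0.005,0,0,0,0,0,-1,0.01,0,0,0,0,0,-1,0.01,0,0,0,0,0,-1,0.01,0,0,0,0,0,-1]
}}

```text
time_s: 10.4
eef_pos: [0.5686, 0.0298, 0.1484]
eef_rot: [-0.423, 0.567, -0.423, -0.566]
wrist_force: [-6.2, 2.4, 20.6]
opening: 0.274
```

```bash
python3 -c "
from h import *
plan([.5675,.0293,.149],16.5)
look('n2',(250,230,370,340),(310,140,430,240))"
```

```text
t 10.4 pos [0.5686 0.0298 0.1484] q [-0.16  0.29  1.71  0.    1.14 -2.02] F [-6.2  2.4 20.6] open 0.274
 zyaw now 106.52 tilt x [ 1.7e-03  3.0e-04 -1.0e+00] d [-0.0011 -0.0005  0.0006]
 shift [-0.003  0.006 -0.001] turn [ 0.0001 -0.      0.0003] alt [array([ 0., -0.,  0.]), array([-0.5, -0. , -0. ])]
```

View pics/scene_n2.png

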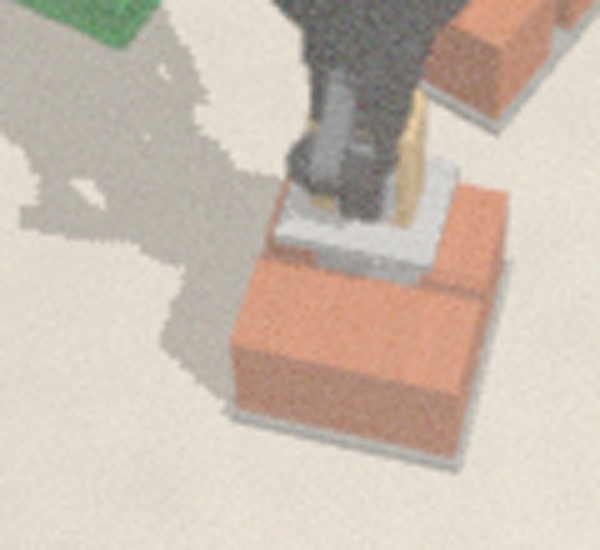

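The blade sits in the bevel at (370,265). At 20 N the tool advanced only 0.3 mm for 2 mm commanded, so it jams, with the blade end about 2 mm below the tile tops. I'll lift it now.

{"api": "jog_arm", "payload": {
  "commands": [-0.05,0,0,0,0,0,-1,-0.12,0,0,0,0,0,-1,-0.19,0,0,0,0,0,-1,-0.19,0,0,0,0,0,-1]
}}

```text
time_s: 11.0
eef_pos: [0.569, 0.0292, 0.185]
eef_rot: [-0.424, 0.568, -0.423, -0.566]
wrist_force: [0.2, -0.7, -1.7]
opening: 0.274
```

```bash
python3 -c "
from h import *
plan([.5188,.2043,.18],-4.5)"
```

```text
t 11.0 pos [0.569  0.0292 0.185 ] q [-0.16  0.24  1.69 -0.    1.21 -2.02] F [ 0.2 -0.7 -1.7] open 0.274
 zyaw now 106.5 tilt x [ 3.2e-03 -5.0e-04 -1.0e+00] d [-0.0502  0.1751 -0.005 ]
 shift [ 0.024 -0.008  0.911] turn [ 0.0583 -0.0001  0.0005] alt [array([ 0.058, -0.   ,  0.   ]), array([-0.442, -0.001, -0.   ])]
```

{"api": "jog_arm", "payload": {
  "commands": [0.02,0,0.15,0.01,0,0,-1,0.02,0,0.4,0.025,0,0,-1,0.02,-0.008,0.65,0.04,0,0,-1,0.02,-0.008,0.82,0.055,0,0,-1,0.02,-0.008,0.91,0.058,0,0.0005,-1,0.02,-0.008,0.91,0.058,0,0.0005,-1,0.02,-0.008,0.91,0.058,0,0.0005,-1]
}}

```text
time_s: 11.88
eef_pos: [0.5179, 0.2037, 0.179]
eef_rot: [0.518, -0.48, 0.52, 0.481]
wrist_force: [-0.4, -0.5, -0.8]
opening: 0.275
```

```bash
python3 -c "
from h import *
plan([.5188,.2043,.165],-4.5)"
```

```text
t 11.875 pos [0.5179 0.2037 0.179 ] q [ 0.16  0.22  1.72 -0.    1.2  -1.33] F [-0.4 -0.5 -0.8] open 0.275
 zyaw now 85.64 tilt x [-3.3e-03 -8.0e-04 -1.0e+00] d [ 0.0009  0.0006 -0.014 ]
 shift [ 0.07  -0.005  0.003] turn [ 0.0004 -0.0002 -0.0005] alt [array([ 0.   , -0.   , -0.001]), array([-0.5  ,  0.001, -0.   ])]
```

{"api": "jog_arm", "payload": {
  "commands": [0.06,0,0.003,0,0,0,-1,0.06,0,0.003,0,0,0,-1,0.06,0,0.003,0,0,0,-1]
}}

```text
time_s: 12.25
eef_pos: [0.5178, 0.2045, 0.167]
eef_rot: [0.518, -0.48, 0.52, 0.481]
wrist_force: [0.9, 0.2, -1.4]
opening: 0.276
```

```bash
python3 -c "
from h import *
plan([.5188,.2043,.165],-4.5)
look('w1',(290,150,410,260),(200,170,320,270))"
```

```text
t 12.25 pos [0.5178 0.2045 0.167 ] q [ 0.16  0.24  1.73  0.    1.18 -1.33] F [ 0.9  0.2 -1.4] open 0.276
 zyaw now 85.59 tilt x [-3.7e-03 -5.0e-04 -1.0e+00] d [ 0.001  -0.0002 -0.002 ]
 shift [ 0.01  -0.005 -0.001] turn [ 0.0003 -0.0001 -0.0006] alt [array([ 0.   , -0.   , -0.001]), array([-0.5  ,  0.001, -0.   ])]
```

View pics/scene_w1.png

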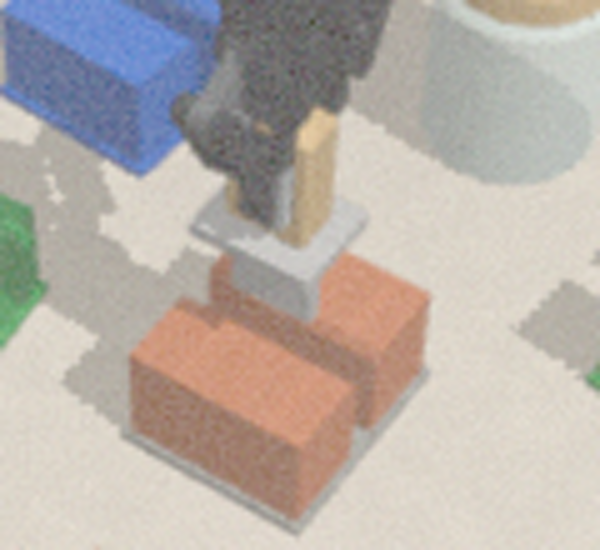

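View pics/top_w1.png

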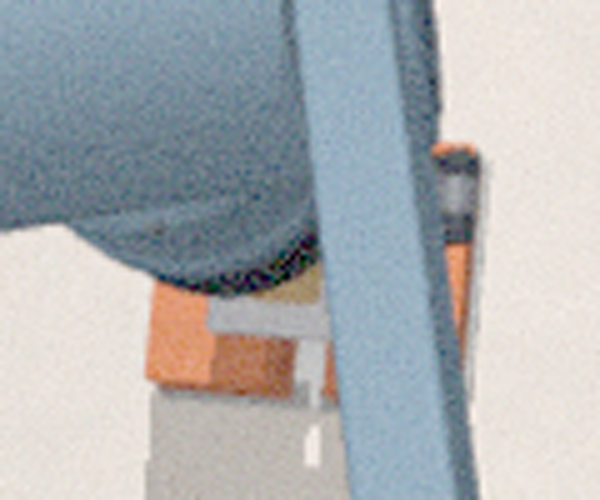

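```bash
python3 -c "
from h import *
S=cam('scene')
y=np.radians(-4.5);ax=np.array([np.cos(y),np.sin(y)]);ay=np.array([-ax[1],ax[0]])
def f(pts,z):
  P=ray(S,(np.array(pts,float)+.5)/5-.5+np.array((290,150)),z)[:,:2]-[.520,.2051]
  print((P@np.c_[ax,ay]*1e3).round(1).tolist())
f([(235,283),(315,321)],.076); f([(192,232),(305,283)],.121); f([(190,225),(303,275),(370,215)],.129)
"
```

```text
[[-23.5, -2.7], [17.2, -1.0]]
[[-32.7, -22.4], [21.9, -19.2]]
[[-31.4, -25.6], [22.5, -22.0], [27.2, 21.8]]
```

Alignment is within about 1–2 mm, against 4 mm of clearance. I'll nudge it slightly and slide down.

{"api": "jog_arm", "payload": {
  "commands": [0.02,-0.012,-0.005,0.0003,0,-0.0006,-1,0.05,-0.012,-0.005,0.0003,0,-0.0006,-1,0.1,-0.012,-0.005,0.0003,0,-0.0006,-1,0.14,-0.012,-0.005,0.0003,0,-0.0006,-1,0.18,-0.012,-0.005,0.0003,0,-0.0006,-1,0.18,-0.012,-0.005,0.0003,0,-0.0006,-1]
}}

```text
time_s: 13.15
eef_pos: [0.5193, 0.2037, 0.1303]
eef_rot: [0.519, -0.48, 0.52, 0.48]
wrist_force: [-0.3, -1.0, -1.6]
opening: 0.275
```

```bash
python3 -c "
from h import *
plan([.5203,.2036,.106],-4.5)
look('w2',(290,150,410,260),(200,170,320,270))"
```

```text
t 13.15 pos [0.5193 0.2037 0.1303] q [ 0.16  0.29  1.75 -0.    1.1  -1.33] F [-0.3 -1.  -1.6] open 0.275
 zyaw now 85.52 tilt x [-1.2e-03 -9.0e-04 -1.0e+00] d [ 0.001  -0.0001 -0.0243]
 shift [ 0.121 -0.005  0.   ] turn [ 0.0001 -0.0002 -0.0002] alt [array([ 0., -0., -0.]), array([-0.5,  0. , -0. ])]
```

View pics/scene_w2.png

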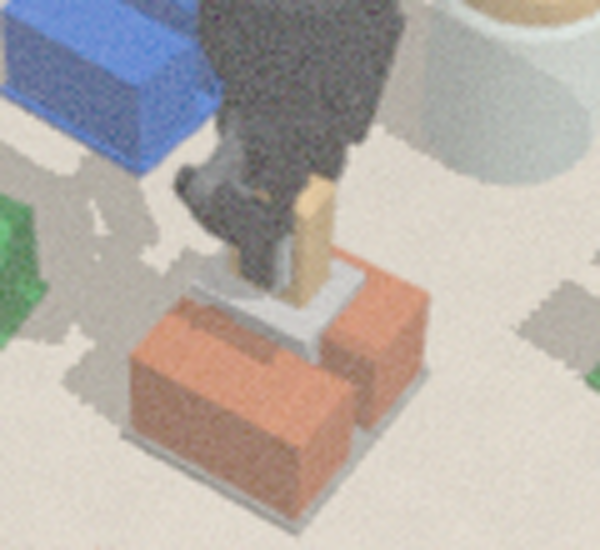

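The blade is well into the gap with no contact force (collar at (280,295)). I'll go on down to the collar.

{"api": "jog_arm", "payload": {
  "commands": [0.04,0,0,0,0,0,-1,0.08,0,0,0,0,0,-1,0.105,0,0,0,0,0,-1,0.115,0,0,0,0,0,-1,0.12,0,0,0,0,0,-1,0.125,0,0,0,0,0,-1,0.125,0,0,0,0,0,-1]
}}

```text
time_s: 14.12
eef_pos: [0.52, 0.2038, 0.1064]
eef_rot: [0.519, -0.48, 0.519, 0.48]
wrist_force: [0.5, -0.0, -1.7]
opening: 0.274
```

```bash
python3 -c "
from h import *
plan([.5203,.2036,.106],-4.5)
look('w3',(290,150,410,260),(200,170,320,270))"
```

```text
t 14.125 pos [0.52   0.2038 0.1064] q [ 0.16  0.33  1.76 -0.    1.05 -1.33] F [ 0.5 -0.  -1.7] open 0.274
 zyaw now 85.52 tilt x [ 9.e-04 -6.e-04 -1.e+00] d [ 0.0003 -0.0002 -0.0004]
 shift [ 0.002 -0.001 -0.001] turn [ 0.0001 -0.0001  0.0001] alt [array([ 0., -0.,  0.]), array([-0.5, -0. , -0. ])]
```

View pics/scene_w3.png

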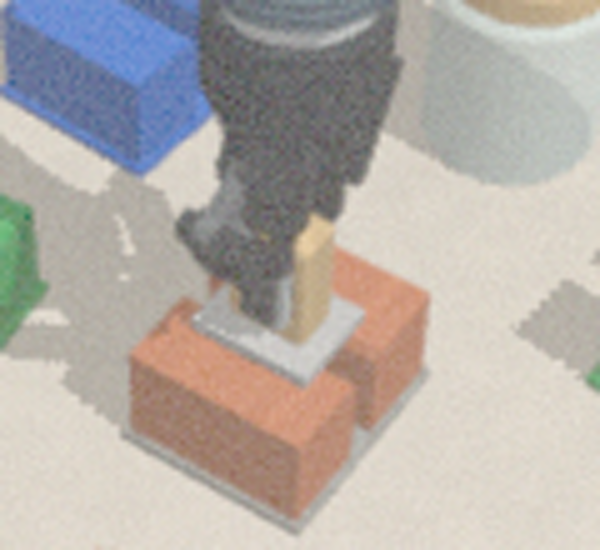

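The collar is almost on the tiles (near edge at (305,380)) with no contact yet. A few more 1 mm steps.

{"api": "jog_arm", "payload": {
  "commands": [0.005,0,0,0,0,0,-1,0.01,0,0,0,0,0,-1,0.01,0,0,0,0,0,-1]
}}

```text
time_s: 14.6
eef_pos: [0.5202, 0.2038, 0.106]
eef_rot: [0.519, -0.481, 0.519, 0.48]
wrist_force: [-4.6, -2.0, 11.5]
opening: 0.271
```

Contact at TCP z = 0.106, as predicted for the collar on the tile tops. I'll ease the push, let go, wait, then rise.

{"api": "jog_arm", "payload": {
  "commands": [-0.006,0,0,0,0,0,-1,-0.006,0,0,0,0,0,0,-0.006,0,0,0,0,0,0.5,-0.006,0,0,0,0,0,0.5,-0.006,0,0,0,0,0,0.5,-0.006,0,0,0,0,0,0.5]
}}

```text
time_s: 15.35
eef_pos: [0.52, 0.2038, 0.1055]
eef_rot: [0.519, -0.48, 0.519, 0.48]
wrist_force: [-0.0, -0.0, 0.4]
opening: 0.749
```

```bash
python3 -c "
from h import *
plan([.5203,.2036,.26],-4.5)
look('w4',(290,150,410,260),(200,170,320,270))"
```

```text
t 15.35 pos [0.52   0.2038 0.1055] q [ 0.16  0.33  1.76 -0.    1.05 -1.33] F [-0.  -0.   0.4] open 0.749
 zyaw now 85.52 tilt x [ 7.e-04 -6.e-04 -1.e+00] d [ 0.0003 -0.0002  0.1545]
 shift [-0.773 -0.002 -0.001] turn [ 0.     -0.0001  0.0001] alt [array([ 0., -0.,  0.]), array([-0.5, -0. , -0. ])]
```

View pics/scene_w4.png

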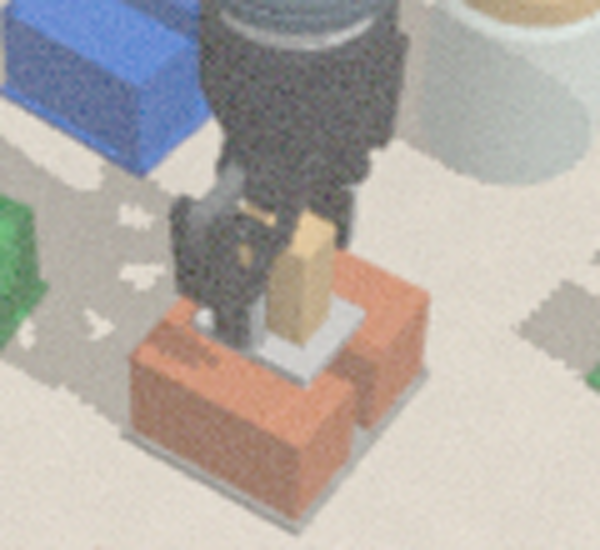

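The jaws are open and clear of the handle, and the gauge stands upright. I'll rise straight up.

{"api": "jog_arm", "payload": {
  "commands": [-0.05,0,0,0,0,0,0.5,-0.15,0,0,0,0,0,0.5,-0.35,0,0,0,0,0,0.5,-0.6,0,0,0,0,0,0.5,-0.85,0,0,0,0,0,0.5,-1,0,0,0,0,0,0.5,-1,0,0,0,0,0,0.5]
}}

```text
time_s: 16.32
eef_pos: [0.5213, 0.2042, 0.3094]
eef_rot: [0.521, -0.482, 0.517, 0.478]
wrist_force: [-0.8, 0.2, -0.4]
opening: 0.748
```

```bash
python3 -c "
from h import *
plan([.35,.0,.3],-4.5)
look('w5',(290,110,430,260),(60,170,320,270),4)"
```

```text
t 16.325 pos [0.5213 0.2042 0.3094] q [ 0.16  0.1   1.59 -0.    1.44 -1.33] F [-0.8  0.2 -0.4] open 0.748
 zyaw now 85.53 tilt x [ 7.6e-03  5.0e-04 -1.0e+00] d [-0.1713 -0.2042 -0.0094]
 shift [ 0.04   0.774 -1.085] turn [0.0001 0.0002 0.0012] alt [array([0.   , 0.   , 0.001]), array([-0.5  , -0.002,  0.   ])]
```

View pics/scene_w5.png

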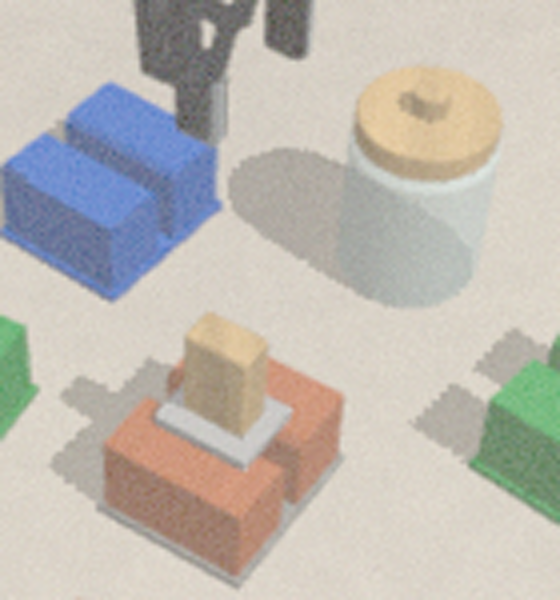

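The gauge stands upright in the wide terracotta joint, collar flat on the tiles (crop (225,430)). The canister stands at (425,190). One numeric check, then I'll hand it in.

```bash
python3 -c "
from h import *
S=cam('scene')
P=ray(S,(np.array([(211,314),(271,345),(242,363),(183,333)])+.5)/4-.5+np.array((290,110)),.128); print('handle top',P.mean(0).round(4), np.linalg.norm(np.diff(P,axis=0),axis=1).round(3))
a=cv2.imread('pics/scene0.png')[120:190,370:420].astype(int); b=S['frame'][120:190,370:420,::-1].astype(int); print('canister px diff',abs(a-b).mean().round(2),abs(a-b).max())
ctrl.hand_in()"
```

```text
handle top [0.5194 0.2032 0.128 ] [0.038 0.02  0.037]
canister px diff 3.66 15
the job is handed in; nothing more can be done
```

The gauge is standing in the wide terracotta joint with its collar on the tiles, and the gripper has let go. I handed the job in at about 16.4 s, against the 58 s limit.

- **Narrow joint:** I lifted the gauge from its stand and pressed it down with about 20 N. It jammed with the blade end about 2 mm below the tile tops; a further 2 mm of commanded travel moved it only 0.3 mm.
- **Wide joint:** The blade slid in without resistance until the collar met the tiles, at about 11 N and at the height I had predicted. I then opened the gripper and rose clear.
- **Last checks:** The handle top was where it should be, at about (0.519, 0.203) if its height is the expected 0.128 m, within 2 mm of the joint's measured centre. The gauge stood upright with the gripper well above it. The canister's pixels differed from the first picture only by noise.
- **Disagreements:** The two cameras differed by about 4 mm in x, which was the same for every object, so I used averages. The gripper fingers at first seemed out of place against the calibration. A look with the jaws shut showed that the dark finger shells were hiding the pads, and the pads were where expected. The camera also suggested a 2–3° yaw offset of the gauge at the wide joint. I left that alone as it was well within the clearance.

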